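Hang the rinsed mixing cup on its draining peg

TASK

The blue mixing cup has just been rinsed and stands mouth-down on the table. Hang it mouth-down over the blue-capped draining peg, all the way down until the inside of its bottom rests on the peg's tip, lowering it gently rather than dropping it, and let go. Leave the orange cup where it stands.

Things in the scene. Friction and masses are not known exactly. Their poses are not given: they have to be found in the camera images.
- blue_cup: Blue plastic mixing cup, about 70 g, a straight cylinder without handle: 60 mm outside diameter, 95 mm high, 54 mm inside diameter, 91 mm deep. It stands upside down on the table. Origin: centre of the mouth (on the table at the start); its z axis runs from the mouth to the closed bottom, so it points up while the cup is mouth-down. Grip it round the body from above.
- blue_cup_floor (a point): Centre of the inside of the blue cup's bottom, 91 mm from the mouth along the cup's z axis.
- blue_peg_tip (a point): Tip of a fixed steel peg (16 mm thick, blue round cap 24 mm thick), 156 mm above the table, over a fixed grey drip tray 130x110x16 mm. The peg leans 20 degrees from vertical towards -x of this level frame (z up, x to the tray's back): its axis, foot to tip, is (-0.342, 0, 0.940). A like tray with an orange-capped peg, not to be used, stands 0.13 to 0.25 m to one side.
- orange_cup: Orange cup of the same shape and size, also mouth-down on the table; a bystander, to be left where it is. Origin: centre of its mouth.

How it is judged (in metres and radians):
At the end, for the whole second after the job is handed in: The blue cup hangs at rest, mouth-down (its axis within 40 degrees of vertical), on the blue-capped peg, with the centre of the inside of its bottom within 26 mm of the peg's tip; it has been let go; the orange cup is within 20 mm of where it stood (distance between blue_peg_tip and blue_cup_floor below 0.026 m and angle between blue_cup's own z axis and vertical below 0.7 rad and linear speed of blue_cup below 0.03 m/s and distance of orange_cup from where it was at the start of the episode below 0.02 m); the robot touches nothing.
It fails at once if the orange cup is pushed more than 20 mm from its place (distance of orange_cup from where it was at the start of the episode above 0.02 m).
It fails at once if the blue cup is dropped: it falls faster than 0.8 m/s while the fingers do not hold it (linear speed of blue_cup above 0.8 m/s and contact force between the fingers and blue_cup below 0.05 N).
It also fails if it takes over 38 s, if anything falls off the work surface, if the arm or the gripper's body presses on something with over 40 N, if the wrist force passes 120 N, or if a joint passes its speed limit or range.

ROBOT

A 6-joint arm with a two-finger parallel gripper is mounted at the origin on a cart in front of the work surface, level with it; the furniture and walls round the work are solid. World frame = base frame: x ahead of the robot, y to its left, z up, the work surface at z = 0. Lengths are in mm, angles in rad, forces in N, time in s.
With the tool pointing down it reaches from about 275 to 750 mm from the base axis. Payload 10.2 kg.
Tool frame: the origin (TCP) lies at the centre of the arm's flange, where the gripper is bolted on; the fingertips stand 173 mm ahead of it and the grasp point (between the pads) lies 155 mm ahead of it; z points along the fingers, y is the line along which they close (so a half turn about z gives the same grasp; the last joint's range is limited). The gripper opens to 85 mm and grips with 20 to 120 N. Pads are 22 mm wide; open, the fingers measure 114 mm over their backs; the gripper's body (76 mm by 85 mm) begins 54 mm behind the grasp point. The pads swing forward as they close: fully open they stand 13 mm farther back than shut.
Start: joints at [-1.462, 0.313, 1.498, -0, 1.331, -0.223], TCP at [171.004, -496.377, 404.694] pointing down, gripper open.
Joint ranges: [-2.94, 2.94], [-0.97, 2.17], [0.19, 2.56], [-1.23, 4.37], [0.02, 3.11], [-2.88, 2.88]. Speed limits (rad/s): [2.39, 2.39, 3.01, 3.14, 3.14, 3.14].

INTERFACE

Orientations are given as a unit quaternion [w, x, y, z].
In Python, from rig import ctrl gives the robot as it stands.
- The arm moves only by the tool shift_gripper, called after "Request:" as a command line: name --argument value ..., lists and objects as JSON in quotes. Schema: {"type":"object","properties":{"plan":{"type":"array","items":{"type":"number"},"minItems":6,"maxItems":48},"jaw":{"type":"number"},"grip_n":{"type":"number"},"only":{"type":"string"},"quiet":{"type":"boolean"},"lines":{"type":"string"}},"required":["plan"],"additionalProperties":false}. plan is one flat list of numbers that holds 1 to 8 rows one after another, with no inner brackets; each row has 6 numbers: dx, dy, dz in fractions of the full range, 1 being 800 mm, then a rotation vector rx, ry, rz in fractions of the full range, 1 being pi rad; each row is the pose to reach, as a shift and turn from the pose commanded when the call began, along the tool's axes at that moment; what a row does not reach only later rows make up. A row lasts 1/10 s, in which the tool goes at most 50 mm and 0.15 rad, less where a joint would pass 70% of its speed; a pose out of reach is approached as far as the arm can. jaw is the opening from 0.0 (shut) to 1.0 (fully open), set as the call begins (left out keeps the last). The fingers move at their own pace and stop on an object; grip_n is the grip in N (left out, the last holds). Time passes only in rows, so rows that do not move let the fingers close. The tool returns the time, the measured TCP pose, the force, the opening and the grip force at its end. only (a regular expression) keeps the lines of the reply that match it, lines (a string "A,B") keeps lines A to B, and quiet returns only ok. A shift or turn number past 1, either way, is cut back to 1. Input that does not fit is refused with a message, and nothing moves.
- ctrl.sense(): the state, without advancing time (a new reading comes with each control period).
- ctrl.capture(name): name is "side" or "top"; returns the picture (400x640x3 uint8, red, green, blue); there is no depth.
- ctrl.calibration(name): a dict with "fx", "fy", "cx", "cy" (pixels), "position" and "attitude" of the camera in the world. Camera axes: x right, y down, z forward; pixel columns grow to the right and rows downward; lengths in mm; the calibration is good to about 2 mm. A picture is of the moment at which its call begins. calibration takes no time and is no camera call.
- ctrl.finish_job(): hands the job in; it is judged then, once.
The state is a dict: "time_s": time; "joints": joint angles; "dq": joint speeds; "tau": joint torques, N m; "eef_pos": TCP position; "ee_rot": TCP orientation; "force": force on the tool from outside, world axes, zero at the start; "wrist_torque": the same for the moment, N m; "grip_width": opening from 0.0 (shut) to 1.0 (fully open); "grip_force": force on a finger pad.
Only numpy, scipy, OpenCV 4.12 (cv2) and the standard library are available. Lean on these libraries where they do the work, as an engineer would, in place of code of your own. Each camera call takes 0.05 s, during which the arm holds its last target. There are 200 camera calls.

## Working session

There is one attempt and no reset: what is moved stays moved. The work goes in short steps, Python scripts to look and compute and a tool call to move; the robot and the scene stay as the last step left them, time stands still between calls to the robot, and variables do not carry over. Pictures are saved under pics/ and viewed, at most 10 in all, crops included, and the job is handed in when it is done.

```bash
ls; mkdir -p pics; python3 - <<'E'
from rig import ctrl
import cv2
for n in("side","top"):
    im=ctrl.capture(n); cv2.imwrite(f"pics/{n}0.png",im[:,:,::-1]); print(ctrl.calibration(n))
print(ctrl.sense())
E
```

```text
pics
rig.py
{'fx': 511.7392243441151, 'fy': 511.7392243441151, 'cx': 319.31806304193213, 'cy': 197.41086370255138, 'position': array([118.23659253, 912.70761665, 855.40198554]), 'attitude': array([ 0.09319881, -0.18894086,  0.86785837, -0.44993019])}
{'fx': 459.2393368151125, 'fy': 459.2393368151125, 'cx': 319.94211625403244, 'cy': 209.08714938191306, 'position': array([ 392.80741815,  -14.61394015, 1308.39953907]), 'attitude': array([ 0.04316949, -0.69597149,  0.71585698, -0.03617831])}
{'time_s': 0.1, 'joints': array([-1.46239614e+00,  3.13363271e-01,  1.49834622e+00,  8.39872058e-06,
        1.33098338e+00, -2.23385056e-01]), 'dq': array([ 0.00031266, -0.00305574, -0.00215579,  0.00278573, -0.00106322,
       -0.00062084]), 'tau': array([ 2.80715984e-03, -4.12897503e+01, -2.60139960e+01, -1.50366377e-04,
        3.03978559e-03,  3.96275993e-06]), 'eef_pos': array([ 171.00170344, -496.33347386,  404.21354598]), 'ee_rot': array([-5.48969714e-04,  9.86271363e-01,  1.65131751e-01,  3.56818123e-05]), 'force': array([0.56866955, 0.45996015, 0.83532777]), 'wrist_torque': array([ 0.00948307,  0.00675724, -0.11359691]), 'grip_force': 0.0, 'grip_width': 0.9996485337699794}
```

View pics/side0.png

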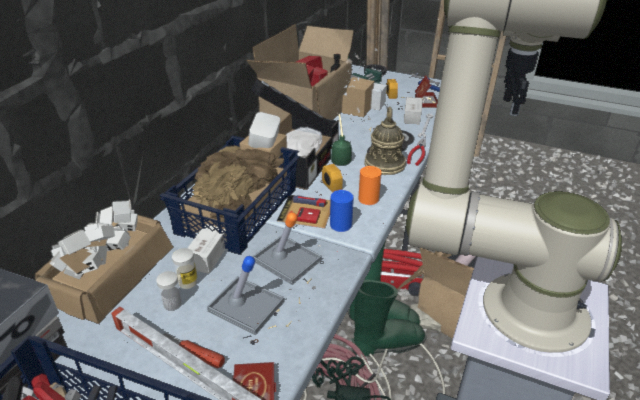

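View pics/top0.png

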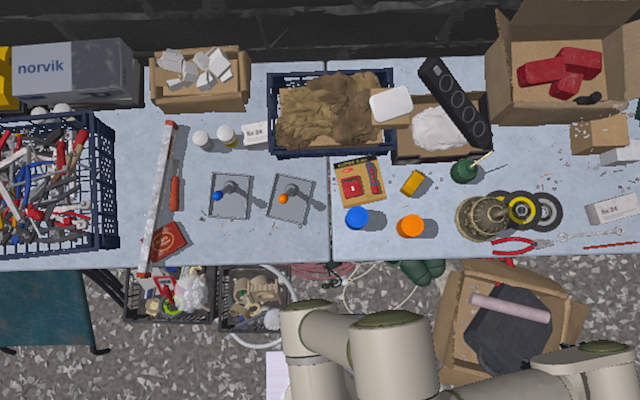

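Side view: blue cup at about (341,210), orange cup (370,185), blue cap (248,263), orange cap (291,217). Top view: blue cup (357,217), orange cup (410,226), blue cap (217,196), blue tray about (230,195), orange cap (283,199).

```bash
cat > h.py <<'E'
import numpy as np, cv2
from scipy.spatial.transform import Rotation as R
from rig import ctrl
def rot(q): return R.from_quat(np.r_[q[1:],q[0]])
def ray(n,uv):
    c=ctrl.calibration(n); d=rot(c["attitude"]).apply([(uv[0]-c["cx"])/c["fx"],(uv[1]-c["cy"])/c["fy"],1.])
    return np.array(c["position"]),d/np.linalg.norm(d)
def onz(n,uv,z):
    p,d=ray(n,uv); return p+d*(z-p[2])/d[2]
def tri(a,b):
    (p,d),(q,e)=ray("top",a),ray("side",b)
    s,t=np.linalg.lstsq(np.c_[d,-e],q-p,rcond=None)[0]
    return (p+s*d+q+t*e)/2,np.linalg.norm(p+s*d-q-t*e)
def proj(n,P):
    c=ctrl.calibration(n); v=rot(c["attitude"]).inv().apply(np.asarray(P)-c["position"])
    return v[0]/v[2]*c["fx"]+c["cx"], v[1]/v[2]*c["fy"]+c["cy"]
def blobs(im,col,roi,amin=15):
    h=cv2.cvtColor(im,cv2.COLOR_RGB2HSV); lo,hi={"blue":((105,140,60),(125,255,255)),"orange":((5,170,110),(18,255,255))}[col]
    m=cv2.inRange(h,lo,hi); k=np.zeros_like(m); x0,y0,x1,y1=roi; k[y0:y1,x0:x1]=255
    n,l,s,c=cv2.connectedComponentsWithStats(m&k)
    return [(s[i].tolist(),c[i].round(1).tolist(),l==i) for i in range(1,n) if s[i][4]>=amin]
E
python3 - <<'E'
from h import *
T=cv2.cvtColor(cv2.imread("pics/top0.png"),4); S=cv2.cvtColor(cv2.imread("pics/side0.png"),4)
for col in("blue","orange"):
    print(col,"top",[b[:2] for b in blobs(T,col,(200,170,440,245))]); print("side",[b[:2] for b in blobs(S,col,(230,160,400,280))])
# tray
h=cv2.cvtColor(T,cv2.COLOR_RGB2HSV)
print(h[205,240],h[180,220],h[225,230],h[160,230])
cv2.imwrite("pics/crop.png",np.hstack([cv2.resize(T[165:245,200:440],None,fx=3.3,fy=3.3,interpolation=2)])[:,:,::-1])
cv2.imwrite("pics/crop2.png",cv2.resize(S[190:340,200:360],None,fx=4,fy=4,interpolation=2)[:,:,::-1])
E
```

```text
blue top [([212, 191, 11, 10, 82], [217.1, 195.2]), ([345, 206, 24, 24, 429], [356.5, 217.4])]
side [([330, 190, 23, 42, 821], [340.9, 210.2]), ([242, 256, 13, 16, 147], [247.8, 263.5])]
orange top [([279, 194, 9, 9, 69], [283.0, 198.0]), ([397, 215, 27, 23, 478], [410.0, 225.8])]
side [([359, 166, 22, 38, 675], [369.3, 184.6]), ([286, 212, 11, 15, 115], [290.8, 219.0])]
[109  23 154] [114  23 155] [109  31 183] [108  34 181]
```

View pics/crop.png

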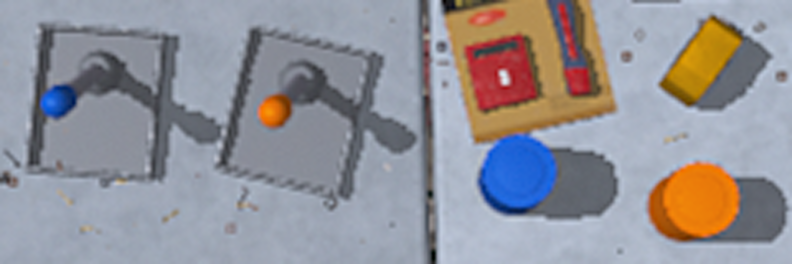

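View pics/crop2.png

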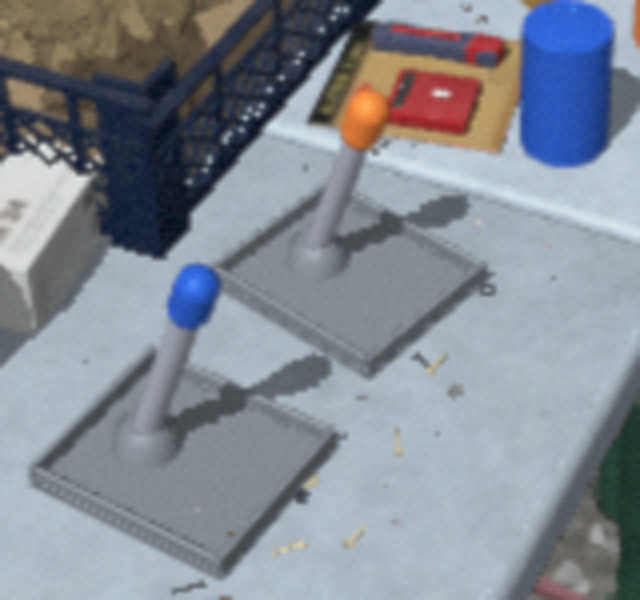

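Crops: blue tray rim corners in the top image at about (211.5,172.6), (253,176.2), (249,219.5), (208.5,217.1), with the peg foot near (231.5,187.5). The peg leans mostly toward the robot, and in the side image its foot is at about (236.5,300).

```bash
python3 - <<'E'
from h import *
np.set_printoptions(precision=1,suppress=True)
C=[onz("top",p,16) for p in[(211.5,172.6),(253,176.2),(249,219.5),(208.5,217.1)]]
print("corners",*C)
print("sides",[np.linalg.norm(C[i]-C[i-1]).round() for i in range(4)])
print("backdir",((C[0]+C[1]-C[2]-C[3])/2))
print("cap",tri((217.1,195.2),(247.8,263.5)),"orange",tri((283,198),(290.8,219)))
print("foot",tri((231.5,187.5),(236.5,300)), onz("top",(231.5,187.5),18),onz("side",(236.5,300),18))
T=cv2.cvtColor(cv2.imread("pics/top0.png"),4);S=cv2.cvtColor(cv2.imread("pics/side0.png"),4)
def top_disc(im,roi,col):  # brighter top ellipse in cup
    for s,c,m in blobs(im,col,roi,100):
        v=im[:,:,2 if col=="blue" else 0][m]; print(col,s,np.percentile(v,[5,25,50,75,95]))
top_disc(T,(340,200,380,240),"blue");top_disc(T,(390,210,430,245),"orange")
for col,x,r1,r2 in(("blue",0,(340,200,380,240),(325,180,360,240)),("orange",0,(390,210,430,245),(350,160,390,210))):
    a=blobs(T,col,r1,100)[0][1];b=blobs(S,col,r2,100)[0][1]
    print(col,tri(a,b)); g=tri(a,b)[0]; print(onz("top",a,60),onz("side",b,55))
E
```

```text
corners [652.8 303.9  16. ] [638.8 185.   16. ] [514.8 197.7  16. ] [524.9 312.6  16. ]
sides [np.float64(128.0), np.float64(120.0), np.float64(125.0), np.float64(115.0)]
backdir [125.9 -10.7   0. ]
cap (array([568.6, 259.9, 135.4]), np.float64(0.8562357859944602)) orange (array([556.2,  89.5, 135.5]), np.float64(1.0665982643772647))
foot (array([612.3, 250.8,  -0.4]), np.float64(3.4984754671699165)) [607.6 246.4  18. ] [603.4 265.4  18. ]
blue [345, 206, 24, 24, 429] [127.4 211.  217.  220.  225. ]
orange [397, 215, 27, 23, 478] [158. 227. 235. 237. 242.]
blue (array([ 508.7, -104.6,   44.4]), np.float64(1.5973227321133119))
[ 508.  -103.3   60. ] [502.8 -91.5  55. ]
orange (array([ 481.4, -250.7,   45. ]), np.float64(1.4129807283085771))
[ 481.  -247.7   60. ] [ 476.2 -236.5   55. ]
```

```bash
python3 - <<'E'
from h import *
np.set_printoptions(precision=1,suppress=True)
T=cv2.cvtColor(cv2.imread("pics/top0.png"),4);S=cv2.cvtColor(cv2.imread("pics/side0.png"),4)
th=np.linspace(0,2*np.pi,60)
for col,r1,r2,ch,t in(("blue",(340,200,380,240),(325,180,360,240),2,195),("orange",(390,210,430,245),(350,160,390,210),0,205)):
    m=blobs(T,col,r1,100)[0][2]&(T[:,:,ch]>t)
    cnt=max(cv2.findContours(m.astype(np.uint8),0,1)[0],key=cv2.contourArea)
    (c,(a,b),_)=cv2.fitEllipse(cnt); P=onz("top",c,95); print(col,"top",c,a,b,P)
    P[2]=0
    for n,im,r in(("top",T,r1),("side",S,r2)):   # predicted vs seen bounding box
        q=np.array([proj(n,P+[30*np.cos(x),30*np.sin(x),z]) for x in th for z in(0,95)])
        s=blobs(im,col,r,100)[0][0]; print(n,"pred",q.min(0),q.max(0),"seen",s[:2],[s[0]+s[2]-1,s[1]+s[3]-1])
for z in(135,140,145):print("cap",z,onz("top",(217.1,195.2),z),onz("side",(247.8,263.5),z))
# predicted cap boxes for candidate tip
ax=np.array([-.340,.033,.940])
u=np.random.default_rng(0).normal(size=(3000,3));u/=np.linalg.norm(u,axis=1)[:,None]
for tip in([561.,261,156],[563.,262,156],[565.,262,156]):
    q=tip-12*ax+12*u; q=np.r_[q,q-18*ax]
    for n in("top","side"):
        w=np.array([proj(n,p) for p in q]);print(tip,n,w.min(0),w.max(0))
E
```

```text
blue top (356.9657287597656, 216.36085510253906) 20.648887634277344 20.689212799072266 [ 507.5 -102.1   95. ]
top pred [344.2 205.1] [368.3 230. ] seen [345, 206] [368, 229]
side pred [329.  188.6] [352.9 231. ] seen [330, 190] [352, 231]
orange top (411.9855651855469, 224.98458862304688) 20.672157287597656 21.879621505737305 [ 480.5 -246.5   95. ]
top pred [395.2 213.7] [423.4 238.1] seen [397, 215] [423, 237]
side pred [357.4 164.8] [380.8 204.4] seen [359, 166] [380, 203]
cap 135 [569.1 260.1 135. ] [568.4 259.4 135. ]
cap 140 [568.3 259.  140. ] [565.3 264.  140. ]
cap 145 [567.6 257.8 145. ] [562.2 268.5 145. ]Traceback (most recent call last):
  File "<stdin>", line 20, in <module>
  File "h.py", line 15, in proj
    c=ctrl.calibration(n); v=rot(c["attitude"]).inv().apply(np.asarray(P)-c["position"])
ValueError: time passes only in moves, steps and waits
```

Blue cup centre is about (507.5,-102), peg tip about (561.5,260.5,156), and tray back direction about (0.995,-0.095).

```bash
cat >> h.py <<'E'
def delta(P,Rt=None,P0=None,R0=None):
    s=ctrl.sense(); R0=R0 or rot(s["ee_rot"]); P0=s["eef_pos"] if P0 is None else np.array(P0)
    d=R0.inv().apply(np.array(P)-P0); r=(R0.inv()*Rt).as_rotvec() if Rt else np.zeros(3)
    return np.r_[d.round(1),r.round(4)].tolist()
E
python3 - <<'E'
from h import *
P0=[171,-496.4,404.7]
print(delta([507.5,-102,320],P0=P0),delta([507.5,-102,215],P0=P0),rot(ctrl.sense()["ee_rot"]).as_matrix().round(3))
E
```

```text
[446.6, -263.2, 85.1, 0.0, 0.0, 0.0] [446.6, -263.1, 190.1, 0.0, 0.0, 0.0] [[ 0.945  0.326 -0.   ]
 [ 0.326 -0.945  0.001]
 [ 0.    -0.001 -1.   ]]
```

Careful with the scale: shifts go in shares of 800 mm and turns go in shares of pi rad. That gives: 320 mm / 800 = 0.4, 280 mm / 800 = 0.35.

Request:
shift_gripper --plan '[0.05, -0.0288, 0.01, 0, 0, 0, 0.1, -0.0588, 0.0188, 0, 0, 0, 0.15, -0.0888, 0.0288, 0, 0, 0, 0.2, -0.1175, 0.0375, 0, 0, 0, 0.25, -0.1475, 0.0475, 0, 0, 0, 0.3, -0.1763, 0.0575, 0, 0, 0, 0.35, -0.2063, 0.0663, 0, 0, 0, 0.4, -0.2363, 0.0763, 0, 0, 0]' --jaw 1.0 --grip_n 30

```text
time_s: 0.9
eef_pos: [412.9, -211.7, 343.4]
ee_rot: [0.0, 0.986, 0.165, 0.0]
force: [1.0, 0.1, -1.0]
grip_width: 1.001
grip_force: 0.0
```

Scaled: 126.6 mm / 800 = 0.1583, 110 mm / 800 = 0.1375.

Request:
shift_gripper --plan '[0.05, -0.0288, 0.01, 0, 0, 0, 0.1, -0.0588, 0.0188, 0, 0, 0, 0.1375, -0.0813, 0.0263, 0, 0, 0, 0.1583, -0.0928, 0.03, 0, 0, 0, 0.1583, -0.0928, 0.03, 0, 0, 0, 0.1583, -0.0928, 0.03, 0, 0, 0]'

```text
time_s: 1.5
eef_pos: [507.3, -102.2, 319.5]
ee_rot: [-0.0, 0.986, 0.165, -0.0]
force: [-0.4, -0.1, -0.7]
grip_width: 0.999
grip_force: 0.0
```

```bash
python3 - <<'E'
from h import *
print(delta([507.5,-102,215]),ctrl.sense()["eef_pos"],ctrl.sense()["joints"])
E
```

```text
[0.3, -0.1, 104.5, 0.0, 0.0, 0.0] [ 507.30937555 -102.22444124  319.467561  ] [-4.25469496e-01  3.80536046e-01  1.63855955e+00 -2.63567359e-04
  1.12322477e+00  8.13137989e-01]
```

Scaled: 104.5 mm / 800 = 0.1306, 100 mm / 800 = 0.125.

Request:
shift_gripper --plan '[0, 0, 0.0375, 0, 0, 0, 0, 0, 0.075, 0, 0, 0, 0, 0, 0.1063, 0, 0, 0, 0, 0, 0.125, 0, 0, 0, 0, 0, 0.1306, 0, 0, 0, 0, 0, 0.1306, 0, 0, 0]'

```text
time_s: 2.1
eef_pos: [507.2, -102.8, 215.3]
ee_rot: [-0.0, 0.986, 0.165, -0.0]
force: [-0.2, -0.1, 0.1]
grip_width: 1.003
grip_force: 0.0
```

Request:
shift_gripper --plan '[0, 0, 0, 0, 0, 0, 0, 0, 0, 0, 0, 0, 0, 0, 0, 0, 0, 0, 0, 0, 0, 0, 0, 0, 0, 0, 0, 0, 0, 0, 0, 0, 0, 0, 0, 0, 0, 0, 0, 0, 0, 0, 0, 0, 0, 0, 0, 0]' --jaw 0.0 --grip_n 30

```text
time_s: 2.9
eef_pos: [507.7, -102.3, 216.5]
ee_rot: [0.001, 0.986, 0.165, 0.001]
force: [-1.5, -1.5, 6.5]
grip_width: 0.707
grip_force: 31.9
```

Scaled: -225 mm / 800 = -0.2813, -220 mm / 800 = -0.275.

Request:
shift_gripper --plan '[0, 0, -0.0188, 0, 0, 0, 0, 0, -0.0563, 0, 0, 0, 0, 0, -0.1063, 0, 0, 0, 0, 0, -0.1563, 0, 0, 0, 0, 0, -0.2063, 0, 0, 0, 0, 0, -0.25, 0, 0, 0, 0, 0, -0.275, 0, 0, 0, 0, 0, -0.2813, 0, 0, 0]' --grip_n 40

```text
time_s: 3.7
eef_pos: [507.2, -101.9, 443.0]
ee_rot: [0.001, 0.986, 0.165, 0.002]
force: [0.1, 0.3, -0.7]
grip_width: 0.709
grip_force: 43.6
```

```bash
python3 - <<'E'
from h import *
ax=np.array([-.340,.033,.940]);ax/=np.linalg.norm(ax)
R0=rot(ctrl.sense()["ee_rot"]); 
v=np.cross(R0.as_matrix()[:,2],-ax); v=v/np.linalg.norm(v)*np.arcsin(np.linalg.norm(v)); Rt=R.from_rotvec(v)*R0
tip=np.array([561.5,260.5,156]); print(ctrl.sense()["eef_pos"]); print(delta(tip+300*ax,Rt),tip+300*ax)
im=ctrl.capture("side");cv2.imwrite("pics/lift.png",cv2.resize(im[100:320,180:500],None,fx=2,fy=2)[:,:,::-1])
E
```

```text
[ 507.23002821 -101.91193671  442.98131032]
[76.2, -367.6, 4.0, -0.1415, 0.3134, -0.0] [459.51473581 270.39856976 437.95925983]
```

View pics/lift.png

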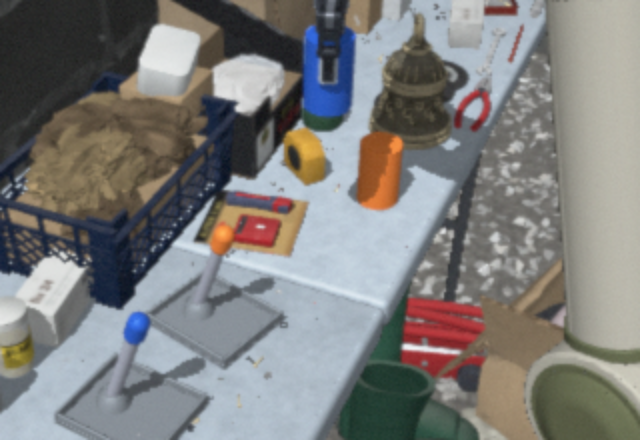

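The cup is held upright and lifted (at about (328,78) in the crop), clear of both pegs. Next I carry it over to the peg.

Scaled: -325 mm / 800 = -0.4063, -286 mm / 800 = -0.3575, 0.266 rad / 3.1416 = 0.0847.

Request:
shift_gripper --plan '[0.0063, -0.0313, 0, 0, 0, 0, 0.0175, -0.0838, 0.0013, 0, 0, 0, 0.0288, -0.1375, 0.0013, 0, 0, 0, 0.04, -0.1925, 0.0025, -0.0064, 0.0143, 0, 0.0513, -0.2475, 0.0025, -0.0143, 0.0318, 0, 0.0625, -0.3025, 0.0038, -0.0223, 0.0493, 0, 0.0738, -0.3575, 0.0038, -0.0302, 0.0668, 0, 0.0838, -0.4063, 0.005, -0.0382, 0.0847, 0]'

```text
time_s: 4.55
eef_pos: [464.2, 229.0, 434.9]
ee_rot: [0.037, 0.976, 0.164, 0.141]
force: [1.3, 0.1, -1.4]
grip_width: 0.704
grip_force: 43.6
```

Request:
shift_gripper --plan '[0.005, -0.025, 0, -0.0035, 0.0076, 0, 0.01, -0.045, -0.0088, -0.0068, 0.0151, 0, 0.0113, -0.0525, -0.0088, -0.0068, 0.0151, 0, 0.0113, -0.0525, -0.0088, -0.0068, 0.0151, 0, 0.0113, -0.0525, -0.0088, -0.0068, 0.0151, 0]'

```text
time_s: 5.05
eef_pos: [458.4, 269.2, 439.5]
ee_rot: [0.044, 0.972, 0.163, 0.164]
force: [-0.4, 0.7, -1.0]
grip_width: 0.703
grip_force: 43.7
```

```bash
cat > chk.py <<'E'
from h import *
import sys
np.set_printoptions(precision=1,suppress=True)
ax=np.array([-.340,.033,.940]);ax/=np.linalg.norm(ax)
s=ctrl.sense();R0=rot(s["ee_rot"]);z=R0.as_matrix()[:,2]
v=np.cross(z,-ax);Rt=R.from_rotvec(v)*R0
tip=np.array([561.5,260.5,156]);print("z",z,"pos",s["eef_pos"],"F",s["force"])
for k in(240,124.5):print(k,delta(tip+k*ax,Rt))
ims={n:ctrl.capture(n) for n in("top","side")}
c=[]
for n,P in(("top",tip),("side",tip)):
    u,w=proj(n,P);u=int(min(max(u,80),560));w=int(w);c.append(cv2.resize(ims[n][max(w-75,0):max(w-75,0)+150,u-75:u+75],(400,400),interpolation=2))
cv2.imwrite(sys.argv[1],np.hstack(c)[:,:,::-1])
E
python3 chk.py pics/pre.png
```

```text
z [ 0.3 -0.  -0.9] pos [458.4 269.2 439.5] F [-0.4  0.7 -1. ]
240 [1.2, -0.8, 61.8, -0.0032, 0.0056, 0.0]
124.5 [1.9, -0.4, 177.3, -0.0032, 0.0056, 0.0]
```

View pics/pre.png

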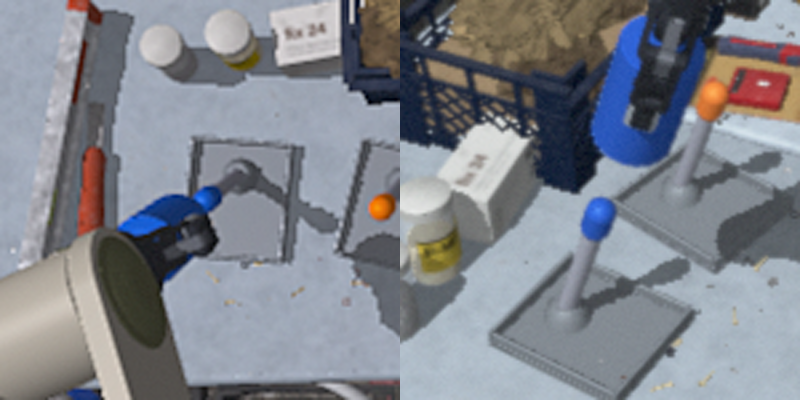

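The tilted cup's mouth is at about (637,145) in the side crop, with the peg cap at about (598,218). I'll compare the predicted and seen outlines to check the alignment.

```bash
cat > cmp.py <<'E'
from h import *
np.set_printoptions(precision=1,suppress=True)
s=ctrl.sense();M=rot(s["ee_rot"]).as_matrix();p=s["eef_pos"]
cal={n:ctrl.calibration(n) for n in("side","top")}
def pj(n,P):
    c=cal[n];v=rot(c["attitude"]).inv().apply(np.atleast_2d(P)-c["position"]);return np.c_[v[:,0]/v[:,2]*c["fx"]+c["cx"],v[:,1]/v[:,2]*c["fy"]+c["cy"]]
th=np.linspace(0,2*np.pi,60)
def ring(d):return p+M[:,2]*d+30*(np.cos(th)[:,None]*M[:,0]+np.sin(th)[:,None]*M[:,1])
q=pj("side",np.r_[ring(120.5),ring(215.5)]);S=ctrl.capture("side")
print("cup side pred",q.min(0),q.max(0),[b[0] for b in blobs(S,"blue",(200,120,360,320),40)])
for d,n in((120.5,"floor"),(215.5,"mouth")):print(n,pj("side",p+M[:,2]*d))
ax=np.array([-.340,.033,.940]);ax/=np.linalg.norm(ax);tip=np.array([561.5,260.5,156])
u=np.random.default_rng(0).normal(size=(2000,3));u/=np.linalg.norm(u,axis=1)[:,None]
w=tip-12*ax+12*u;w=np.r_[w,w-16*ax]
for n in("side","top"):
    a=pj(n,w);print("cap",n,a.min(0),a.max(0),"foot",pj(n,tip-ax*138/.94))
E
python3 cmp.py
```

```text
cup side pred [244.8 185.1] [288.3 243.1] [[245, 188, 44, 56, 995], [242, 256, 13, 16, 150]]
floor [[272.  197.3]]
mouth [[260.3 230.6]]
cap side [241.  254.7] [254.4 270.9] foot [[235.8 295.9]]
cap top [211.4 190.1] [222.5 200.7] foot [[228.2 186.3]]
```

Scaled: 145 mm / 800 = 0.1813, 140 mm / 800 = 0.175, 0.005 rad / 3.1416 = 0.0016.

Request:
shift_gripper --plan '[0.0013, 0, 0.025, -0.001, 0.0016, 0, 0.0019, 0, 0.0563, -0.001, 0.0016, 0, 0.0019, 0, 0.0813, -0.001, 0.0016, 0, 0.0019, 0, 0.1063, -0.001, 0.0016, 0, 0.0019, 0, 0.1313, -0.001, 0.0016, 0, 0.0019, 0, 0.1563, -0.001, 0.0016, 0, 0.0019, 0, 0.175, -0.001, 0.0016, 0, 0.0019, 0, 0.1813, -0.001, 0.0016, 0]'

```text
time_s: 6.0
eef_pos: [508.5, 265.3, 302.7]
ee_rot: [0.045, 0.971, 0.162, 0.167]
force: [-0.5, -0.0, -0.8]
grip_width: 0.703
grip_force: 43.6
```

```bash
python3 chk.py pics/low.png
```

```text
z [ 0.3 -0.  -0.9] pos [508.5 265.3 302.7] F [-0.5 -0.  -0.8]
240 [-0.0, -0.4, -83.9, -0.0002, 0.0012, 0.0]
124.5 [0.1, -0.3, 31.6, -0.0002, 0.0012, 0.0]
```

View pics/low.png

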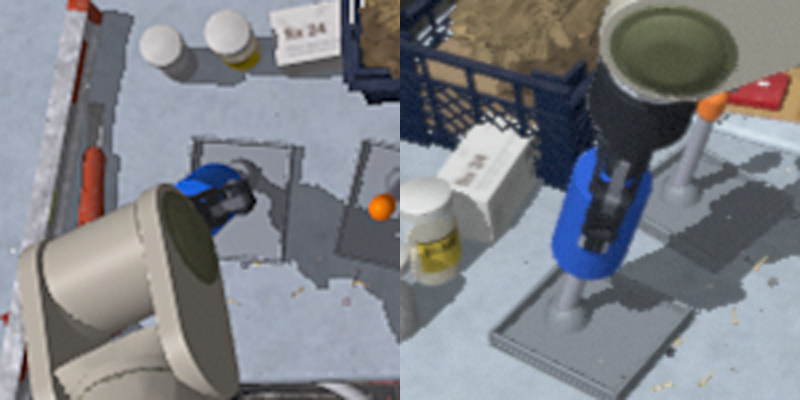

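The peg is inside the mouth (its shaft emerges at about (572,290)) and no contact force shows. I continue slowly down to contact.

Scaled: 27 mm / 800 = 0.0338, 26 mm / 800 = 0.0325.

Request:
shift_gripper --plan '[0, 0, 0.0075, 0, 0, 0, 0, 0, 0.015, 0, 0, 0, 0, 0, 0.0213, 0, 0, 0, 0, 0, 0.0263, 0, 0, 0, 0, 0, 0.03, 0, 0, 0, 0, 0, 0.0325, 0, 0, 0, 0, 0, 0.0338, 0, 0, 0, 0, 0, 0.0338, 0, 0, 0]'

```text
time_s: 6.9
eef_pos: [517.4, 265.0, 278.8]
ee_rot: [0.045, 0.971, 0.163, 0.168]
force: [0.3, -0.7, -1.6]
grip_width: 0.703
grip_force: 43.7
```

Scaled: 3 mm / 800 = 0.0038, 2 mm / 800 = 0.0025.

Request:
shift_gripper --plan '[0, 0, 0.0013, 0, 0, 0, 0, 0, 0.0025, 0, 0, 0, 0, 0, 0.0038, 0, 0, 0, 0, 0, 0.0038, 0, 0, 0]'

```text
time_s: 7.3
eef_pos: [518.4, 264.8, 275.9]
ee_rot: [0.045, 0.971, 0.163, 0.168]
force: [0.3, -0.1, -0.5]
grip_width: 0.705
grip_force: 43.7
```

Scaled: 2 mm / 800 = 0.0025, 1 mm / 800 = 0.0013.

Request:
shift_gripper --plan '[0, 0, 0.0013, 0, 0, 0, 0, 0, 0.0025, 0, 0, 0, 0, 0, 0.0025, 0, 0, 0, 0, 0, 0.0025, 0, 0, 0]'

```text
time_s: 7.7
eef_pos: [519.1, 264.8, 274.1]
ee_rot: [0.045, 0.971, 0.163, 0.168]
force: [-0.1, 0.4, -1.3]
grip_width: 0.701
grip_force: 43.7
```

Scaled: 2 mm / 800 = 0.0025, 1 mm / 800 = 0.0013.

Request:
shift_gripper --plan '[0, 0, 0.0013, 0, 0, 0, 0, 0, 0.0025, 0, 0, 0, 0, 0, 0.0025, 0, 0, 0, 0, 0, 0.0025, 0, 0, 0]'

```text
time_s: 8.1
eef_pos: [519.7, 264.8, 273.2]
ee_rot: [0.045, 0.971, 0.163, 0.168]
force: [-6.0, -0.8, 6.7]
grip_width: 0.707
grip_force: 44.4
```

Contact came at the predicted height. Releasing.

Request:
shift_gripper --plan '[0, 0, 0, 0, 0, 0, 0, 0, 0, 0, 0, 0, 0, 0, 0, 0, 0, 0, 0, 0, 0, 0, 0, 0, 0, 0, 0, 0, 0, 0, 0, 0, 0, 0, 0, 0, 0, 0, 0, 0, 0, 0, 0, 0, 0, 0, 0, 0]' --jaw 1.0

```text
time_s: 8.9
eef_pos: [519.8, 264.7, 272.3]
ee_rot: [0.045, 0.971, 0.163, 0.168]
force: [0.4, -0.2, -0.0]
grip_width: 1.002
grip_force: 0.0
```

```bash
python3 chk.py pics/rel.png
```

```text
z [ 0.3 -0.  -0.9] pos [519.8 264.7 272.3] F [ 0.4 -0.2 -0. ]
240 [-0.2, -0.0, -116.4, -0.0003, -0.0013, 0.0]
124.5 [-0.4, 0.0, -0.9, -0.0003, -0.0013, 0.0]
```

View pics/rel.png

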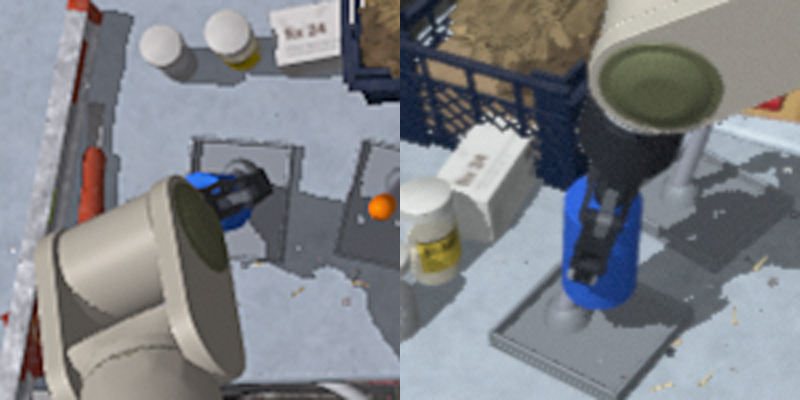

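The cup was released and swung to nearly upright, still hanging on the peg. The fingers show no force, so I retract along the tool axis, slowly at first.

Scaled: -140 mm / 800 = -0.175, -105 mm / 800 = -0.1313.

Request:
shift_gripper --plan '[0, 0, -0.005, 0, 0, 0, 0, 0, -0.015, 0, 0, 0, 0, 0, -0.0275, 0, 0, 0, 0, 0, -0.0438, 0, 0, 0, 0, 0, -0.0625, 0, 0, 0, 0, 0, -0.0938, 0, 0, 0, 0, 0, -0.1313, 0, 0, 0, 0, 0, -0.175, 0, 0, 0]'

```text
time_s: 9.8
eef_pos: [471.1, 269.2, 405.5]
ee_rot: [0.045, 0.971, 0.163, 0.168]
force: [-0.8, -0.6, 0.2]
grip_width: 1.002
grip_force: 0.0
```

Request:
shift_gripper --plan '[0, 0, -0.05, 0, 0, 0, -0.0375, 0.025, -0.0875, 0, 0, 0, -0.0813, 0.0563, -0.1125, 0, 0, 0, -0.1313, 0.0875, -0.1125, 0, 0, 0, -0.1313, 0.0875, -0.1125, 0, 0, 0, -0.1313, 0.0875, -0.1125, 0, 0, 0, -0.1313, 0.0875, -0.1125, 0, 0, 0, -0.1313, 0.0875, -0.1125, 0, 0, 0]'

```text
time_s: 10.6
eef_pos: [369.4, 171.9, 465.8]
ee_rot: [0.045, 0.971, 0.163, 0.168]
force: [0.4, 0.2, -0.0]
grip_width: 1.003
grip_force: 0.0
```

```bash
python3 chk.py pics/end.png
```

```text
z [ 0.3 -0.  -0.9] pos [369.4 171.9 465.8] F [ 0.4  0.2 -0. ]
240 [104.1, -69.5, 113.8, -0.0006, -0.0018, -0.0]
124.5 [103.9, -69.5, 229.3, -0.0006, -0.0018, -0.0]
```

View pics/end.png

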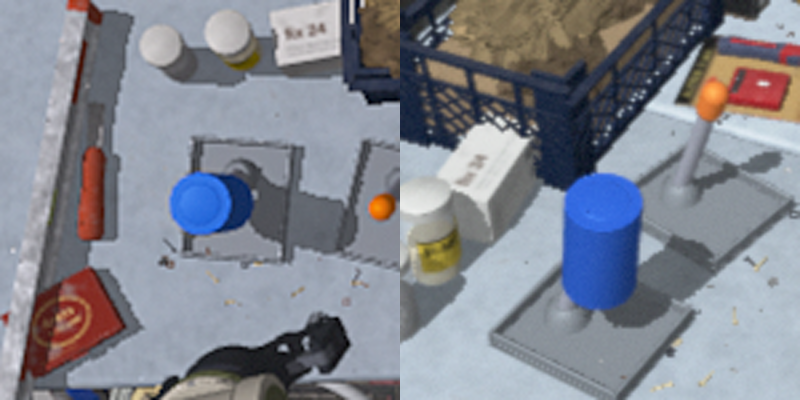

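The cup hangs freely and nearly upright on the blue peg, with its top disc at about (203,203) in the top crop. I'll check that it is at rest and centred before handing in.

```bash
cat > fin.py <<'E'
from h import *
T=ctrl.capture("top");s,c,m=max(blobs(T,"blue",(180,150,270,240),40),key=lambda b:b[0][4])
m=m&(T[:,:,2]>195);e=cv2.fitEllipse(max(cv2.findContours(m.astype(np.uint8),0,1)[0],key=cv2.contourArea))
o=[b[1] for b in blobs(T,"orange",(390,210,430,245),100)]
S=ctrl.capture("side");print(s,c,np.round(e[0],1),onz("top",e[0],160).round(1),o,max(blobs(S,"blue",(200,150,330,320),40),key=lambda b:b[0][4])[:2])
E
python3 fin.py
```

```text
[204, 185, 31, 24, 583] [218.6, 196.8] [214.6 197. ] [560.9 260.7 160. ] [[410.0, 225.8]] ([226, 235, 39, 63, 1421], [247.6, 269.3])
```

Request:
shift_gripper --plan '[0, 0, 0, 0, 0, 0, 0, 0, 0, 0, 0, 0, 0, 0, 0, 0, 0, 0, 0, 0, 0, 0, 0, 0, 0, 0, 0, 0, 0, 0, 0, 0, 0, 0, 0, 0, 0, 0, 0, 0, 0, 0, 0, 0, 0, 0, 0, 0]' --lines "1,1"

```text
time_s: 11.6
```

```bash
python3 fin.py
```

```text
[204, 185, 31, 24, 582] [218.6, 196.8] [214.6 197. ] [560.9 260.7 160. ] [[410.0, 225.9]] ([226, 228, 39, 70, 1448], [247.3, 268.6])
```

Stationary, bottom centre within about 1 mm of the estimated tip position in plan, and the orange cup has not moved.

```bash
python3 -c "
from rig import ctrl
print(ctrl.finish_job())"
```

```text
the job is handed in; nothing more can be done
None
```

The blue cup hangs mouth-down and at rest on the blue-capped peg, released with its bottom seated on the tip; the orange cup has not moved, and the job was handed in after about 12 s (no verdict was returned).

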